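Close up the small-parts cabinet

TASK

With your fingertips, push the narrow drawer of the small-parts cabinet fully home and slide the tray cover on top of the cabinet fully shut, but leave the wide drawer open as it is, since someone is still working from it. Only push: do not lift or shove the cabinet itself, and leave the small things standing on and around it where they are.

Things in the scene. Friction and masses are not known exactly. Their poses are not given: they have to be found in the camera images.
- cabinet: Grey small-parts cabinet, 120 deep x 154 wide x 94 mm high, about 3 kg, loose on 22 mm rubber feet on a 3 mm bench mat; slides if pushed with over about 25 N. Origin: underside centre, 3 mm above the table; x to its back, y to its left as seen from its front, z up. Front at x = -60 mm: two aluminium drawers side by side. On top, behind the tray cover, a ledge (x +13 to +60 mm, top z = 94).
- drawer_narrow (a joint): How far the left, narrow drawer is pulled out of the cabinet's front, m: 0 = fully home (a stop), up to 0.10. 1.5 N of friction; stays where left. Its front is 60 mm wide, from 28 to 68 mm above the mat, centred at cabinet y = +43 mm.
- drawer_narrow_lip (a point): Middle of the front edge of the narrow drawer's pull lip, which is 54 mm long, 4 mm thick, stands 8 mm proud of the drawer front along its top, centred 65 mm above the mat; the foremost part of the drawer, to be pushed towards the cabinet's +x. Moves with the drawer; at cabinet x = -68 mm when home.
- drawer_wide (a joint): How far the right, wide drawer is pulled out, m, 0 = home; to be left as it is. Front 81 mm wide, centred at cabinet y = -32.5 mm, 5 mm from the narrow one; two small capacitors stand in it.
- drawer_wide_lip (a point): The same point on the wide drawer (its lip is 75 mm long).
- cover (a joint): How far the tray cover is slid open towards the cabinet's -y (right), m: 0 = fully shut (a stop), up to 0.09. 1.5 N of friction. The cover is an aluminium plate, 66 x 150 x 4 mm, over the shallow tray on the cabinet's front half.
- cover_rib (a point): Middle of the top edge of the cover's finger rib: an upright rib 46 mm long (along the cabinet's x), 5 mm thick, standing 20 mm above the cover near its left end; top at cabinet z = 116 mm, the cover's flat top at cabinet z = 96 mm. Pushed on its right (-y) side towards +y to shut the cover. At cabinet x = -23.5, y = +45 mm when shut; moves with the cover.
- capacitor: Black cylindrical capacitor, 22 mm diameter, 26 high, standing loose on the cabinet's ledge; origin under its centre. Bystander.
- finned_block: Grey finned heat sink, 27 x 46 x 25 mm, loose on the cabinet's ledge; origin under its centre. Bystander.
- ribbed_knob: Grey ribbed control knob, 30 mm diameter, 18 high, loose on the cabinet's ledge; origin under its centre. Bystander.
- reel: Solder reel with black flanges, 54 mm diameter, 42 high, loose on the mat right of the cabinet; origin under its centre. Bystander.
- dropper_bottle: Brown bottle with black dropper cap, 33 mm diameter, 102 high, loose on the mat right of the cabinet, farther back; origin under its centre. Bystander.

How it is judged (in metres and radians):
At the end, for the whole second after the job is handed in: The narrow drawer and the cover are within 3 mm of fully shut; the wide drawer is still open and within 12 mm of where it was; the cabinet stands still and level within 12 mm of where it was; every bystander is within 30 mm of where it was (value of joint each of drawer_narrow, cover below 0.003 m and value of joint drawer_wide above 0.015 m and distance of each of drawer_wide_lip, cabinet from where it was at the start of the episode below 0.012 m and height (world z) of cabinet below 0.011 m and angle between cabinet's own z axis and vertical below 0.05 rad and linear speed of cabinet below 0.02 m/s and distance of each of capacitor, finned_block, ribbed_knob, reel, dropper_bottle from where it was at the start of the episode below 0.03 m); the robot touches nothing.
It fails at once if the wide drawer is moved by more than 12 mm (distance of drawer_wide_lip from where it was at the start of the episode above 0.012 m).
It fails at once if the cabinet is shoved by more than 12 mm (distance of cabinet from where it was at the start of the episode above 0.012 m).
It fails at once if the cabinet is lifted or tipped (height (world z) of cabinet above 0.011 m or angle between cabinet's own z axis and vertical above 0.08 rad).
It fails at once if a bystander is lifted, moved by more than 30 mm or knocked over (distance of any of capacitor, finned_block, ribbed_knob, reel, dropper_bottle from where it was at the start of the episode above 0.03 m or angle between any of capacitor, finned_block, ribbed_knob, reel, dropper_bottle's own z axis and vertical above 0.5 rad).
It also fails if it takes over 32 s, if anything falls off the work surface, if the arm or the gripper's body presses on something with over 40 N, if the wrist force passes 120 N, or if a joint passes its speed limit or range.

ROBOT

A 6-joint arm with a two-finger parallel gripper is mounted at the origin on a cart in front of the work surface, level with it; the furniture and walls round the work are solid. World frame = base frame: x ahead of the robot, y to its left, z up, the work surface at z = 0. Lengths are in mm, angles in rad, forces in N, time in s.
With the tool pointing down it reaches from about 275 to 1000 mm from the base axis. Payload 8.4 kg.
Tool frame: the origin (TCP) lies between the finger pads; the fingertips stand 22 mm ahead of it and the grasp point (between the pads) lies 3 mm ahead of it (r.nose_length is the z of the fingertips in the tool frame, in mm); z points along the fingers, y is the line along which they close (so a half turn about z gives the same grasp; the last joint's range is limited). The gripper opens to 85 mm and grips with 20 to 120 N. Pads are 22 mm wide; open, the fingers measure 114 mm over their backs; the gripper's body (76 mm by 85 mm) begins 54 mm behind the grasp point. The pads swing forward as they close: fully open they stand 13 mm farther back than shut.
Start: joints at [-1.335, 0.353, 1.633, -0, 1.155, -0.002], TCP at [147.226, -607.414, 223.581] pointing down, gripper open.
Joint ranges: [-2.63, 2.63], [-0.92, 2.1], [0.06, 2.66], [-1.3, 4.44], [0, 2.69], [-3.02, 3.02]. Speed limits (rad/s): [2.22, 2.22, 2.79, 3.14, 3.14, 3.14].

INTERFACE

Orientations are given as [roll, pitch, yaw] about the fixed x, y, z axes, in that order (R = Rz(yaw) Ry(pitch) Rx(roll)).
In Python, from rig import r gives the robot as it stands.
- The arm moves only by the shell command python3 steer.py 'ROWS' [FORCE]. ROWS is a JSON list of rows, 1 to 5 of them, each written [[rx, ry, rz], [dx, dy, dz], opening]: a rotation vector rx, ry, rz in fractions of the full range, 1 being pi rad, then dx, dy, dz in fractions of the full range, 1 being 600 mm, then the opening from 0.0 (shut) to 1.0 (fully open); each row shifts and turns the commanded pose from where the row before left it, along the tool's axes as they then stand; what a row does not reach is not made up. A row lasts 1/12 s, in which the tool goes at most 41.7 mm and 0.125 rad, less where a joint would pass 70% of its speed; a pose out of reach is approached as far as the arm can. The fingers move at their own pace and stop on an object; FORCE is the grip in N (left out, the last holds). Time passes only in rows, so rows that do not move let the fingers close. It prints the time, the measured TCP pose, the force, the opening and the grip force at its end. A shift or turn number past 1, either way, is cut back to 1. Input that does not fit is refused with a message, and nothing moves.
- r.sense(): the state, without advancing time (a new reading comes with each control period).
- r.grab_frame(name): name is "scene" or "side" or "wrist"; returns the picture (420x560x3 uint8, red, green, blue); there is no depth.
- r.camera_params(name): a dict with "fx", "fy", "cx", "cy" (pixels), "rvec" (rotation vector, rad) and "tvec" (3), from world to camera coordinates, as OpenCV has them. Camera axes: x right, y down, z forward; pixel columns grow to the right and rows downward; lengths in mm; the calibration is good to about 2 mm. A picture is of the moment at which its call begins: read the wrist's pose just before it. camera_params takes no time and is no camera call; for the wrist camera it gives the pose at the moment of the call.
- r.sign_off(): hands the job in; it is judged then, once.
The state is a dict: "clock": time; "qpos": joint angles; "qvel": joint speeds; "joint_efforts": joint torques, N m; "eef_pos": TCP position; "tcp_rot": TCP orientation; "contact_force": force on the tool from outside, world axes, zero at the start; "wrist_torque": the same for the moment, N m; "opening": opening from 0.0 (shut) to 1.0 (fully open); "grasp_force": force on a finger pad.
Only numpy, scipy, OpenCV 4.12 (cv2) and the standard library are available. Lean on these libraries where they do the work, as an engineer would, in place of code of your own. Each camera call takes 0.05 s, during which the arm holds its last target. There are 200 camera calls.

## Working session

There is one attempt and no reset: what is moved stays moved. The work goes in short steps, Python scripts to look and compute and a shell command to move; the robot and the scene stay as the last step left them, time stands still between calls to the robot, and variables do not carry over. Pictures are saved under pics/ and viewed, at most 10 in all, crops included, and the job is handed in when it is done.

```bash
ls; mkdir -p pics
python3 - <<'E'
from rig import r
import cv2
for n in ("scene","side"):
    f=r.grab_frame(n); cv2.imwrite(f"pics/{n}0.png",f[:,:,::-1]); p=r.camera_params(n); print(n,p)
s=r.sense(); print(s["clock"],s["eef_pos"],s["tcp_rot"],r.nose_length)
E
```

```text
pics
rig.py
steer.py
scene {'fx': 483.3352697009992, 'fy': 483.3352697009992, 'cx': 281.7893088507596, 'cy': 211.7408926505479, 'rvec': array([ 1.84654881, -1.07381294,  0.61299162]), 'tvec': array([-623.99020768,  184.94277853,  733.67435294])}
side {'fx': 472.4323686585076, 'fy': 472.4323686585076, 'cx': 277.9535012058527, 'cy': 214.16854738572133, 'rvec': array([ 0.14320978, -2.75425587,  1.38982289]), 'tvec': array([408.84450489, 364.48032048, 533.36457979])}
0.1 [ 147.12486235 -606.99149376  222.95009875] [-3.14035209e+00 -1.42344856e-05  2.37803520e-01] 22.0
```

View pics/scene0.png

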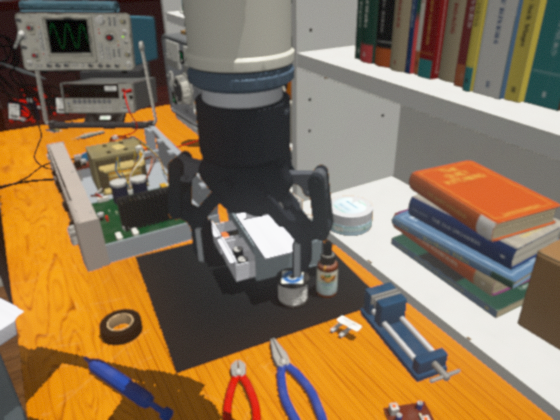

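View pics/side0.png

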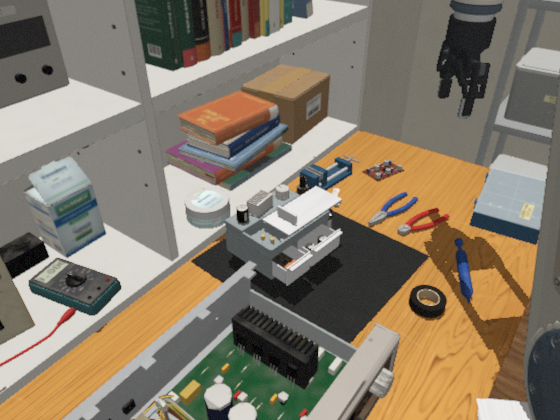

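The scene view has the arm in front of the cabinet. The side view shows the cabinet at about (285,235), with its front facing lower right and the cover slid towards the far right. I'll enlarge it and take a wrist picture.

```bash
cat > h.py <<'E'
import numpy as np, cv2
from scipy.spatial.transform import Rotation as R
from rig import r
def cam(n):
    p=r.camera_params(n); K=np.array([[p['fx'],0,p['cx']],[0,p['fy'],p['cy']],[0,0,1]])
    return K,np.array(p['rvec']),np.array(p['tvec'])
def ray(c,uv,z):
    K,rv,t=c; M=cv2.Rodrigues(rv)[0]; o=-M.T@t; d=M.T@np.linalg.inv(K)@np.array([*uv,1.])
    return o+d*(z-o[2])/d[2]
def proj(c,P): return cv2.projectPoints(np.atleast_2d(np.float64(P)),c[1],c[2],c[0],None)[0][:,0]
E
python3 - <<'E'
from h import *
f=cv2.imread("pics/side0.png")[165:295,200:400]
cv2.imwrite("pics/sidec.png",cv2.resize(f,None,fx=4,fy=4,interpolation=cv2.INTER_CUBIC))
w=r.grab_frame("wrist"); cv2.imwrite("pics/wrist0.png",w[:,:,::-1]); 
c=cam("wrist");np.savez("w0.npz",*c);print(-cv2.Rodrigues(c[1])[0].T@c[2])
c=cam("side");print(-cv2.Rodrigues(c[1])[0].T@c[2], cv2.Rodrigues(c[1])[0])
E
```

```text
[ 222.29369297 -589.52203811  372.23384705]
[380.36008684 254.68040859 612.32475206] [[-0.99428669 -0.10658839 -0.0057348 ]
 [-0.05871058  0.59095699 -0.8045638 ]
 [ 0.08914618 -0.79963038 -0.59383854]]
```

View pics/sidec.png

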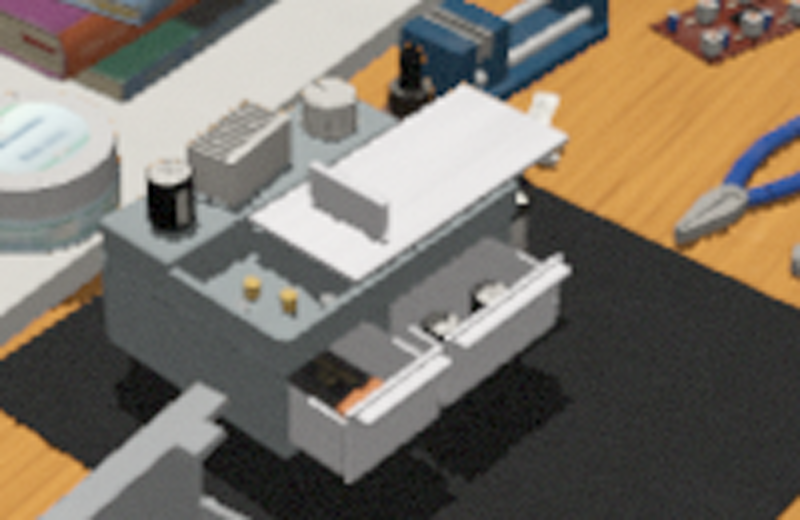

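View pics/wrist0.png

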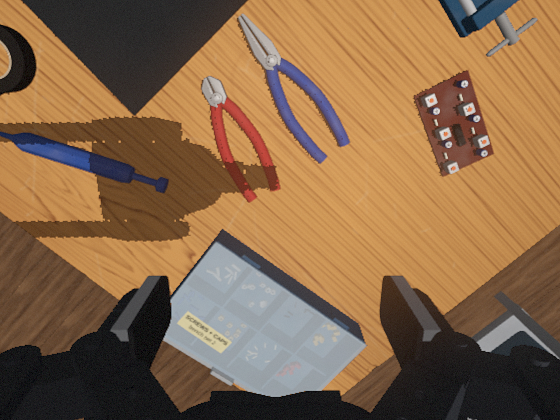

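The side crop shows the narrow drawer open (lip from 360,415 to 450,358), the wide drawer open (lip from 460,343 to 570,268), and the cover slid right. The rib top runs from (312,163) to (388,207), and the ledge things sit behind it. The wrist view shows only tools. Next I cast these points onto their known heights.

Run:
```python
from h import *
c=cam("side"); g=lambda u,v,z: ray(c,(200+u/4-.4,165+v/4-.4),z)
for n,u,v,z in [("topLB",105,225,97),("topLF",285,340,97),("covLB",250,215,99),("covLF",358,278,99),("covRF",567,135,99),("covRB",465,85,99),
 ("ribB",312,163,119),("ribF",388,205,119),("nlipL",360,416,70),("nlipR",450,360,70),("wlipL",460,343,70),("wlipR",571,268,70),("botLF",290,458,25),("nbotL",348,481,31)]:
    print(n,g(u,v,z).round(1))
```

```text
topLB [ 549.1 -409.8   97. ]
topLF [ 458.9 -339.1   97. ]
covLB [ 484.6 -421.    99. ]
covLF [ 432.  -380.7   99. ]
covRF [ 342.1 -499.2   99. ]
covRB [ 392.5 -538.3   99. ]
ribB [ 457.9 -436.2  119. ]
ribF [ 421.4 -407.9  119. ]
nlipL [ 426.1 -325.2   70. ]
nlipR [ 390.4 -364.2   70. ]
wlipL [ 386.6 -375.9   70. ]
wlipR [ 338.2 -433.6   70. ]
botLF [ 458.2 -343.3   25. ]
nbotL [ 431.  -325.7   31. ]
```

Run:
```python
from h import *
c=cam("scene"); s=cam("side")
print("chassis corner scene", ray(c,(197,240),0).round(), ray(c,(105,262),0).round())
for z in (60,80): print("side wall end top",z,ray(s,(253,265),z).round(),ray(s,(395,335),z).round())
ex=np.array([np.cos(-.655),np.sin(-.655),0]);ey=np.array([-ex[1],ex[0],0]);O=np.array([457,-435.5,3])
L=lambda x,y,z:O+x*ex+y*ey+[0,0,z]
st=r.sense();Rt=R.from_euler('xyz',st['tcp_rot'])
for n,P in [("pre-drawer",L(-130,45,76)),("pre-cover",L(-25,-45,122))]:
    print(n,P.round(1),"world delta",(P-st['eef_pos']).round(1),"tool now",Rt.inv().apply(P-st['eef_pos']).round(1), "cab", [(P-st['eef_pos'])@ex,(P-st['eef_pos'])@ey])
print(proj(s,[L(-60,77,94),L(60,-77,94),L(-94,43,67),L(-94,-32.5,67),L(-23.5,0,116)]).round(1))
```

```text
chassis corner scene [ 449. -267.   -0.] [ 307. -166.   -0.]
side wall end top 60 [ 490. -339.   60.] [ 262. -211.   60.]
side wall end top 80 [ 486. -317.   80.] [ 266. -194.   80.]
pre-drawer [ 381.3 -320.6   79. ] world delta [ 234.2  286.4 -144. ] tool now [ 295.  -223.   144.3] cab [np.float64(11.23704484878374), np.float64(369.78298021895074)]
pre-cover [ 409.8 -456.   125. ] world delta [262.6 151.1 -98. ] tool now [290.8 -84.9  98.1] cab [np.float64(116.2370448487838), np.float64(279.7829802189508)]
[[272.3 250.2]
 [283.  186.4]
 [300.8 261.7]
 [328.7 241. ]
 [287.6 210.8]]
```

Units first: shifts go in shares of 600 mm and turns go in shares of pi rad. So 0.1116 rad / 3.1416 = 0.0355.

```bash
python3 steer.py '[[[0,0,0.0355],[0,0,0],0],[[0,0,0.0355],[0,0,0],0],[[0,0,0.0355],[0,0,0],0],[[0,0,0.0355],[0,0,0],0]]' && python3 steer.py '[[[0,0,0.0355],[0,0,0],0],[[0,0,0.0355],[0,0,0],0],[[0,0,0.0355],[0,0,0],0],[[0,0,0.0355],[0,0,0],0]]' && python3 steer.py '[[[0,0,0],[0.0233,-0.0567,0],0],[[0,0,0],[0.0233,-0.0567,0],0],[[0,0,0],[0.0233,-0.0567,0],0],[[0,0,0],[0.0233,-0.0567,0],0]]' && python3 steer.py '[[[0,0,0],[0.0233,-0.0567,0],0],[[0,0,0],[0.0233,-0.0567,0],0],[[0,0,0],[0.0233,-0.0567,0],0],[[0,0,0],[0,0,0],0],[[0,0,0],[0,0,0],0]]'
python3 - <<'E'
from h import *
c=cam("wrist");w=r.grab_frame("wrist"); cv2.imwrite("pics/wrist1.png",w[:,:,::-1]); np.savez("w1.npz",K=c[0],rv=c[1],t=c[2]); print(r.sense()['qpos'])
E
```

```text
clock: 0.48
eef_pos: [147.2, -607.2, 223.3]
tcp_rot: [-3.141, 0.0, -0.214]
contact_force: [0.2, -0.9, 0.5]
opening: 0.451
grasp_force: 0.0
clock: 0.82
eef_pos: [147.2, -607.2, 223.3]
tcp_rot: [-3.141, 0.0, -0.661]
contact_force: [-1.1, 0.5, 0.6]
opening: 0.0
grasp_force: 0.0
clock: 1.15
eef_pos: [275.4, -532.7, 223.3]
tcp_rot: [-3.141, 0.0, -0.656]
contact_force: [-0.3, -0.1, 0.0]
opening: 0.002
grasp_force: 0.0
clock: 1.57
eef_pos: [371.3, -477.2, 223.3]
tcp_rot: [-3.142, 0.0, -0.652]
contact_force: [-0.5, -1.3, 0.5]
opening: -0.001
grasp_force: 0.0
[-9.14083122e-01  3.21994414e-01  1.67869440e+00 -4.33003261e-04
  1.14145888e+00  1.31001214e+00]
```

View pics/wrist1.png

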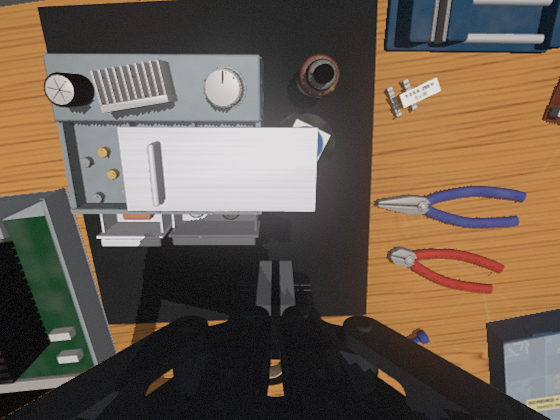

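The wrist view from above shows the cabinet square to the tool: ledge back edge from (47,57) to (261,55), cover from (119,128) to (316,211), rib around (154,175), narrow lip around (135,240), and wide lip around (216,240). The chassis wall on the left clears the drawer. I'll refine the pose from this view.

Run:
```python
from h import *
d=np.load("w1.npz");c=(d['K'],d['rv'],d['t'])
P={n:ray(c,uv,z) for n,uv,z in [("LB",(47,57),97),("RB",(261,55),97),("LF",(75,212),97),("cLB",(119,128),99),("cLF",(126,211),99),("cRB",(317,127),99),("cRF",(316,211),99),
 ("ribB",(154,143),119),("ribF",(159,205),119),("nl",(101,244),70),("nr",(170,236),70),("wl",(174,244),70),("wr",(259,244),70)]}
v=P["cRB"]-P["cLB"];v2=P["LB"]-P["RB"];print("yaws",np.degrees(np.arctan2(v[0],-v[1])),np.degrees(np.arctan2(-v2[0],v2[1])))
a=-.655;ex=np.array([np.cos(a),np.sin(a),0]);ey=np.array([-ex[1],ex[0],0]);O=np.array([457,-435.5,3])
for n,p in P.items(): print(n,p.round(1),"cab",round((p-O)@ex,1),round((p-O)@ey,1))
p=r.sense()['eef_pos'];print("tcp cab",(p-O)@ex,(p-O)@ey,p)
```

```text
yaws -37.034232046652114 -36.82604536275478
LB [ 548.2 -412.1   97. ] cab 58.1 74.1
RB [ 458.  -532.6   97. ] cab 59.9 -76.4
LF [ 456.7 -342.7   97. ] cab -56.8 73.3
cLB [ 482.1 -418.4   99. ] cab 9.5 28.9
cLF [ 432.5 -376.9   99. ] cab -55.1 31.6
cRB [ 394.  -535.1   99. ] cab 10.7 -117.4
cRF [ 341.2 -496.8   99. ] cab -54.5 -119.1
ribB [ 456.5 -438.3  119. ] cab 1.3 -2.5
ribF [ 421.2 -410.2  119. ] cab -43.8 -1.8
nl [ 423.6 -320.9   70. ] cab -96.3 70.5
nr [ 391.6 -375.8   70. ] cab -88.2 7.5
wl [ 383.6 -373.4   70. ] cab -96.0 4.5
wr [ 337.1 -434.5   70. ] cab -95.7 -72.3
tcp cab -43.010137920976405 -86.57365457242545 [ 370.15375732 -477.95703432  223.3151895 ]
```

Converted, 30 mm / 600 = 0.05, -20 mm / 600 = -0.0333.

```bash
python3 steer.py '[[[0,0,0],[0.0167,-0.0333,0],0],[[0,0,0],[0.015,-0.0333,0],0],[[0,0,0],[0,0,0.05],0],[[0,0,0],[0,0,0.05],0],[[0,0,0],[0,0,0.0333],0]]' && python3 steer.py '[[[0,0,0],[0,0,0.0233],0],[[0,0,0],[0,0,0],0],[[0,0,0],[0,0,0],0]]'
python3 - <<'E'
from h import *
a=-.65;ex=np.array([np.cos(a),np.sin(a),0]);ey=np.array([-ex[1],ex[0],0]);O=np.array([457,-435.5,3])
p=r.sense()['eef_pos'];print("tcp cab",(p-O)@ex,(p-O)@ey,p)
E
```

```text
clock: 2.03
eef_pos: [407.6, -458.3, 141.4]
tcp_rot: [3.142, 0.002, -0.656]
contact_force: [0.2, 0.8, -0.1]
opening: 0.003
grasp_force: 0.0
clock: 2.28
eef_pos: [407.9, -458.7, 129.1]
tcp_rot: [-3.141, 0.002, -0.657]
contact_force: [0.1, -0.4, 0.5]
opening: -0.002
grasp_force: 0.0
tcp cab -25.01398841035633 -48.17532377258459 [ 407.93171805 -458.71346901  129.05722786]
```

Converted, -8 mm / 600 = -0.0133, -6 mm / 600 = -0.01.

```bash
python3 steer.py '[[[0,0,0],[0,-0.0133,0],0],[[0,0,0],[0,-0.0133,0],0],[[0,0,0],[0,-0.01,0],0],[[0,0,0],[0,-0.0067,0],0]]' && python3 steer.py '[[[0,0,0],[0,-0.0067,0],0],[[0,0,0],[0,-0.0067,0],0],[[0,0,0],[0,-0.0067,0],0],[[0,0,0],[0,-0.0067,0],0],[[0,0,0],[0,0,0],0]]' && python3 steer.py '[[[0,0,0],[0,-0.0067,0],0],[[0,0,0],[0,-0.0067,0],0],[[0,0,0],[0,-0.0067,0],0],[[0,0,0],[0,-0.0067,0],0],[[0,0,0],[0,0,0],0]]'
```

```text
clock: 2.62
eef_pos: [426.2, -437.1, 130.6]
tcp_rot: [3.142, -0.001, -0.654]
contact_force: [-0.0, -0.0, -0.2]
opening: 0.002
grasp_force: 0.0
clock: 3.03
eef_pos: [435.4, -424.3, 129.6]
tcp_rot: [-3.141, 0.0, -0.655]
contact_force: [-1.0, 0.2, 0.3]
opening: -0.003
grasp_force: 0.0
clock: 3.45
eef_pos: [445.1, -411.6, 129.5]
tcp_rot: [-3.141, 0.0, -0.655]
contact_force: [0.3, 0.0, 1.0]
opening: 0.002
grasp_force: 0.0
```

Run:
```python
from h import *
f=r.grab_frame("side")[165:295,200:400]
cv2.imwrite("pics/side2.png",cv2.resize(f,None,fx=4,fy=4,interpolation=cv2.INTER_CUBIC)[:,:,::-1])
```

```text
(no output)
```

View pics/side2.png

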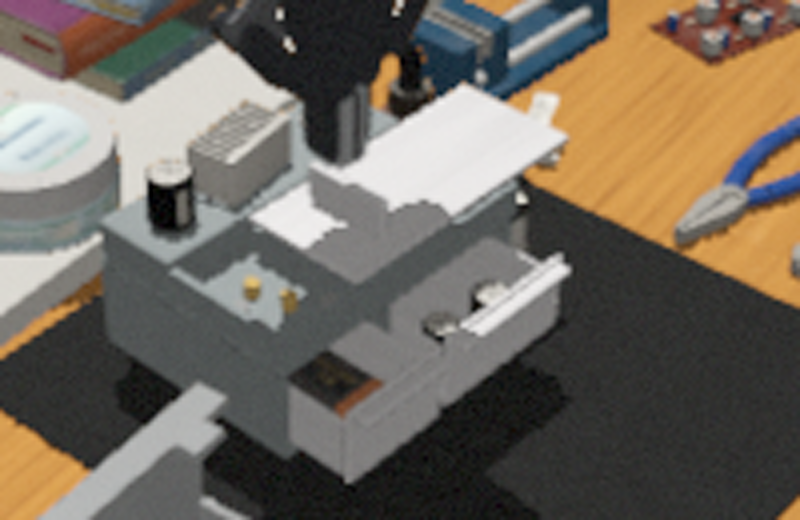

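The cover has not moved: the rib is still at (312,163)–(388,207), with the finger directly behind it and partly hidden. I'll check where the tip should project.

Run:
```python
from h import *
s=r.sense();c=cam("side");Rt=R.from_euler('xyz',s['tcp_rot']);print(s['eef_pos'],s['clock'])
pts=[[x,y,z] for x in(-11,11) for y in (-14.5,14.5) for z in (22,0)]
for q,u in zip(pts,proj(c,Rt.apply(pts)+s['eef_pos'])): print(q,((u-[200,165])*4).round())
```

```text
[ 444.94818158 -411.90811196  129.58463765] 3.5
[-11, -14.5, 22] [329. 241.]
[-11, -14.5, 0] [329. 200.]
[-11, 14.5, 22] [374. 211.]
[-11, 14.5, 0] [375. 171.]
[11, -14.5, 22] [293. 220.]
[11, -14.5, 0] [293. 179.]
[11, 14.5, 22] [338. 191.]
[11, 14.5, 0] [338. 152.]
```

Run:
```python
from h import *
s=r.sense();c=cam("wrist");Rt=R.from_euler('xyz',s['tcp_rot'])
for z in (22,0,-20): print(z,proj(c,Rt.apply([[-11,0,z],[11,0,z],[0,10,z]])+s['eef_pos']).round())
cs=cam("side"); print(ray(cs,(200+340/4,165+165/4),107.5),ray(cs,(200+340/4,165+165/4),140))
f=r.grab_frame("side")[165:295,200:400]; g=r.grab_frame("wrist")
a=cv2.resize(f,None,fx=2,fy=2,interpolation=cv2.INTER_CUBIC)
out=np.zeros((420,800,3),np.uint8); out[:260,:400]=a; out[:300,400:]=cv2.resize(g,(400,300)); cv2.imwrite("pics/m3.png",out[:,:,::-1]); print(r.sense()['eef_pos'],s['qpos'])
```

```text
22 [[272. 270.]
 [272. 231.]
 [292. 251.]]
0 [[272. 292.]
 [272. 249.]
 [294. 271.]]
-20 [[272. 318.]
 [272. 270.]
 [296. 294.]]
[ 445.85082549 -450.77949497  107.5       ] [ 441.63461185 -405.36284935  140.        ]
[ 444.70044385 -412.21995282  129.57460947] [-7.49355176e-01  4.26191292e-01  1.75508748e+00  5.00358469e-05
  9.60308305e-01  1.47594712e+00]
```

View pics/m3.png

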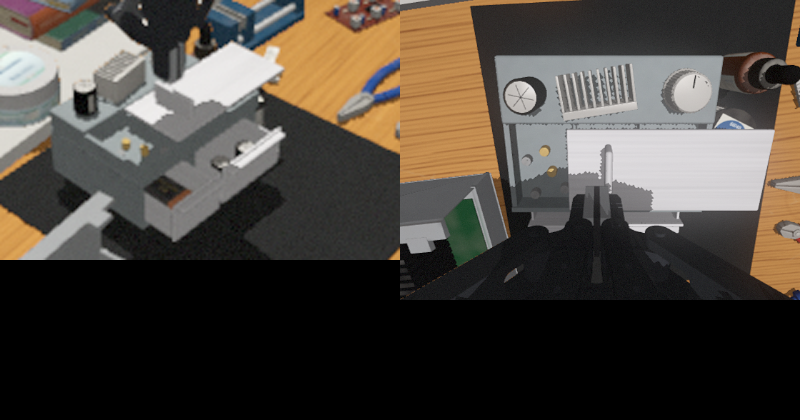

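The fingertips are really about 37 mm shorter than stated. Both views put them at tool z ≈ -15, half-width 8.5 mm along y and 11 mm along x, so the finger passed over the rib without touching it. I'll go back behind the rib, lower, and push again.

Converted, 22 mm / 600 = 0.0367, 20 mm / 600 = 0.0333.

```bash
python3 steer.py '[[[0,0,0],[0,0.0333,0],0],[[0,0,0],[0,0.0367,0],0],[[0,0,0],[0,0,0.02],0],[[0,0,0],[0,0,0.02],0],[[0,0,0],[0,0,0],0]]' && python3 steer.py '[[[0,0,0],[0,0,0.01],0],[[0,0,0],[0,0,0.0083],0],[[0,0,0],[0,0,0],0]]'
python3 - <<'E'
from h import *
s=r.sense();print(s['eef_pos'])
g=r.grab_frame("wrist");cs=cam("side");cw=cam("wrist")
Rt=R.from_euler('xyz',s['tcp_rot']);P=Rt.apply([[-11,-8.5,-15],[-11,8.5,-15],[11,-8.5,-15]])+s['eef_pos'];print(P.round(),proj(cw,P).round())
f=r.grab_frame("side").copy()[165:295,200:400]
cv2.imwrite("pics/s4.png",cv2.resize(f,None,fx=4,fy=4,interpolation=cv2.INTER_CUBIC)[:,:,::-1]);print((proj(cs,P)-[200,165])*4)
E
```

```text
clock: 4.02
eef_pos: [417.8, -444.1, 102.8]
tcp_rot: [-3.141, 0.004, -0.656]
contact_force: [-0.6, 0.9, -0.3]
opening: 0.001
grasp_force: 0.0
clock: 4.27
eef_pos: [419.0, -444.6, 93.4]
tcp_rot: [-3.141, 0.002, -0.654]
contact_force: [0.8, -0.0, -0.7]
opening: 0.002
grasp_force: 0.0
[ 419.02135115 -444.62497121   93.4419017 ]
[[ 415. -431.  108.]
 [ 405. -445.  108.]
 [ 433. -445.  108.]] [[252. 311.]
 [291. 311.]
 [251. 264.]]
[[403.04588917 192.23037253]
 [427.74569682 176.12322112]
 [366.87190141 172.78554832]]
```

View pics/s4.png

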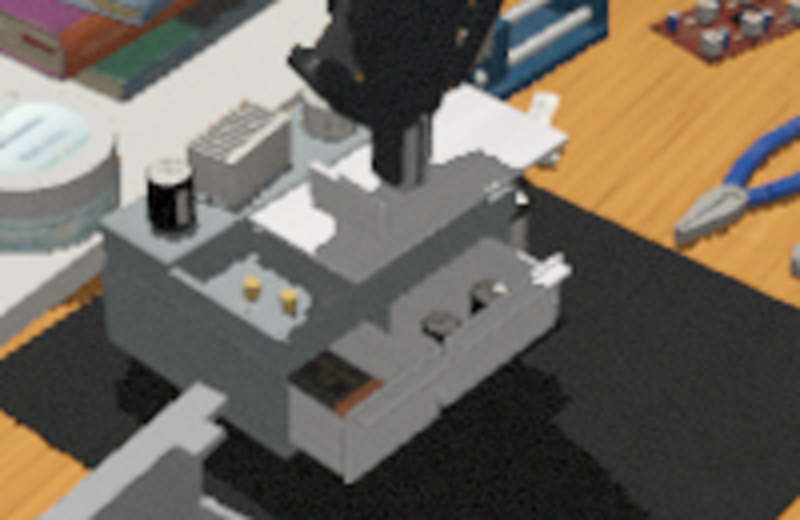

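The tip now matches its predicted position: corner at (403,190), z ≈ 108, just right of the rib. I'll push slowly.

Converted, -5 mm / 600 = -0.0083, -4 mm / 600 = -0.0067.

```bash
python3 steer.py '[[[0,0,0],[0,-0.0083,0],0],[[0,0,0],[0,-0.0083,0],0],[[0,0,0],[0,-0.0067,0],0],[[0,0,0],[0,-0.0067,0],0],[[0,0,0],[0,-0.0067,0],0]]' && python3 steer.py '[[[0,0,0],[0,-0.0067,0],0],[[0,0,0],[0,-0.0067,0],0],[[0,0,0],[0,-0.0067,0],0],[[0,0,0],[0,-0.0067,0],0],[[0,0,0],[0,-0.0067,0],0]]'&& python3 steer.py '[[[0,0,0],[0,-0.0067,0],0],[[0,0,0],[0,-0.005,0],0],[[0,0,0],[0,-0.005,0],0],[[0,0,0],[0,0,0],0]]'
python3 - <<'E'
from h import *
cs=cam("side");f=r.grab_frame("side");cv2.imwrite("pics/s5.png",f[:,:,::-1])
E
```

```text
clock: 4.78
eef_pos: [432.9, -427.9, 94.8]
tcp_rot: [3.141, -0.0, -0.655]
contact_force: [-1.2, -1.6, 0.1]
opening: -0.002
grasp_force: 0.9
clock: 5.2
eef_pos: [445.0, -412.0, 94.7]
tcp_rot: [3.142, -0.0, -0.655]
contact_force: [-0.8, -0.6, 1.2]
opening: 0.0
grasp_force: 0.9
clock: 5.53
eef_pos: [451.1, -403.8, 94.5]
tcp_rot: [-3.141, 0.0, -0.655]
contact_force: [0.0, -0.3, 0.7]
opening: 0.0
grasp_force: 0.0
```

Converted, -2 mm / 600 = -0.0033.

```bash
for i in 1; do python3 steer.py '[[[0,0,0],[0,-0.0033,0],0],[[0,0,0],[0,-0.0033,0],0],[[0,0,0],[0,-0.0033,0],0],[[0,0,0],[0,0,0],0]]' | sed -n 1,4p; done; python3 steer.py '[[[0,0,0],[0,-0.0025,0],0],[[0,0,0],[0,-0.0025,0],0]]' | sed -n 1,4p;  python3 steer.py '[[[0,0,0],[0,-0.0017,0],0],[[0,0,0],[0,-0.0017,0],0]]'| sed -n 1,4p
```

```text
clock: 5.92
eef_pos: [454.4, -399.2, 94.4]
tcp_rot: [-3.141, 0.001, -0.655]
contact_force: [-0.5, -0.2, -1.0]
clock: 6.08
eef_pos: [456.1, -397.0, 94.5]
tcp_rot: [3.142, 0.0, -0.655]
contact_force: [-1.6, -1.1, -1.0]
clock: 6.25
eef_pos: [457.4, -395.4, 94.5]
tcp_rot: [3.142, 0.0, -0.655]
contact_force: [-3.5, -3.1, -2.2]
```

Converted, -1 mm / 600 = -0.0017.

```bash
python3 steer.py '[[[0,0,0],[0,-0.0017,0],0],[[0,0,0],[0,0,0],0]]'| sed -n 1,4p; python3 steer.py '[[[0,0,0],[0,-0.0012,0],0],[[0,0,0],[0,0,0],0]]'| sed -n 1,4p
```

```text
clock: 6.42
eef_pos: [457.4, -395.4, 94.5]
tcp_rot: [3.14, 0.0, -0.654]
contact_force: [-5.3, -4.2, -1.7]
clock: 6.58
eef_pos: [457.5, -395.3, 94.5]
tcp_rot: [3.139, 0.0, -0.654]
contact_force: [-6.7, -7.3, -1.5]
```

The cover is against its stop: 10 N with no further motion. Now I retreat and plan the drawer push, with the tool tilted 0.5 rad so the gripper body stays clear.

Converted, -35 mm / 600 = -0.0583, -30 mm / 600 = -0.05.

```bash
python3 steer.py '[[[0,0,0],[0,0.01,0],0],[[0,0,0],[0,0.01,0],0],[[0,0,0],[0,0,-0.05],0],[[0,0,0],[0,0,-0.0583],0],[[0,0,0],[0,0,-0.0583],0]]' && python3 steer.py '[[[0,0,0],[-0.0583,0,0],0],[[0,0,0],[-0.0583,0,0],0],[[0,0,0],[-0.0583,0,0],0],[[0,0,0],[-0.0417,0,0],0],[[0,0,0],[0,0,0],0]]'
python3 - <<'E'
from h import *
c=cam("wrist");g=r.grab_frame("wrist");cv2.imwrite("pics/w6.png",g[:,:,::-1]);np.savez("w6.npz",K=c[0],rv=c[1],t=c[2])
a=-.65;ex=np.array([np.cos(a),np.sin(a),0]);ey=np.array([-ex[1],ex[0],0]);O=np.array([456.5,-436,3])
d=np.load("w1.npz");c1=(d['K'],d['rv'],d['t'])
for uv in((65,192),(103,370)):
  for z in(0,80,110): p=ray(c1,uv,z)-O;print(uv,z,round(p@ex),round(p@ey))
s=r.sense();th=.5
xt=ex*np.cos(th)+np.array([0,0,1])*np.sin(th); zt=ex*np.sin(th)-np.array([0,0,1])*np.cos(th)
for cx in(-118,-60): 
  corner=O+cx*ex+48*ey+[0,0,45]; T=corner-11*xt+15*zt; d=T-s['eef_pos']
  print("TCP",T.round(1),"delta ex ey z",(d@ex).round(1),(d@ey).round(1),d[2].round(1),"tilted x,z",(d@xt).round(1),(d@zt).round(1))
print(s['eef_pos'],s['tcp_rot'])
E
```

```text
clock: 7.0
eef_pos: [450.7, -403.4, 195.2]
tcp_rot: [-3.141, 0.002, -0.655]
contact_force: [0.5, -1.3, -0.2]
opening: -0.005
grasp_force: 0.0
clock: 7.42
eef_pos: [344.3, -321.4, 194.3]
tcp_rot: [-3.141, 0.003, -0.655]
contact_force: [-0.0, -0.1, -0.2]
opening: -0.001
grasp_force: 0.0
(65, 192) 0 -66 138
(65, 192) 80 -44 90
(65, 192) 110 -36 72
(103, 370) 0 -298 131
(103, 370) 80 -227 85
(103, 370) 110 -200 67
TCP [ 389.7 -324.9   29.6] delta ex ey z 35.2 24.8 -165.3 tilted x,z -48.4 162.0
TCP [ 435.8 -360.    29.6] delta ex ey z 93.2 24.8 -165.3 tilted x,z 2.5 189.8
[ 346.6521086  -323.35378061  194.90189723] [-3.14110328e+00  9.53507628e-05 -6.55519986e-01]
```

View pics/w6.png

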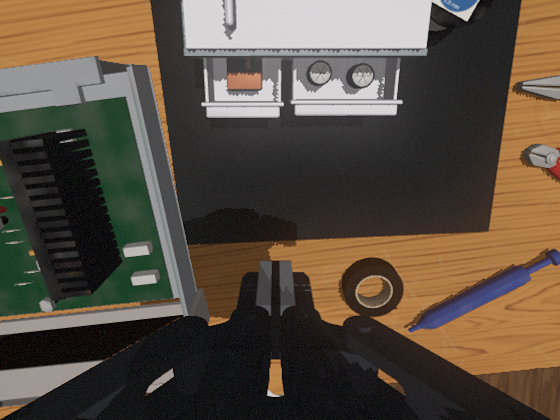

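The wrist view shows the cover's left end (184) flush with the cabinet side (186), and the narrow lip at u 207–281, v 117. The chassis wall stays well left of the planned path. Tilting and descending.

Converted, -25 mm / 600 = -0.0417, 0.125 rad / 3.1416 = 0.0398.

```bash
python3 steer.py '[[[0,0.0398,0],[0,0,0],0],[[0,0.0398,0],[0,0,0],0],[[0,0.0398,0],[0,0,0],0],[[0,0.0398,0],[0,0,0],0],[[0,0,0],[0,-0.0417,0],0]]' && python3 steer.py '[[[0,0,0],[-0.0183,0,0.06],0],[[0,0,0],[-0.0183,0,0.06],0],[[0,0,0],[-0.0183,0,0.06],0],[[0,0,0],[-0.015,0,0.05],0],[[0,0,0],[0,0,0],0]]'
python3 - <<'E'
from h import *
a=-.65;ex=np.array([np.cos(a),np.sin(a),0]);ey=np.array([-ex[1],ex[0],0]);O=np.array([456.5,-436,3])
s=r.sense();Rt=R.from_euler('xyz',s['tcp_rot']);M=Rt.as_matrix()
for q in ([11,0,-15],[-11,0,-15]):
  p=Rt.apply(q)+s['eef_pos']-O; print("corner cab",p@ex,p@ey,p[2]+3)
print(M.T@ex, M.T@ey)
f=r.grab_frame("side")[165:295,200:400];cv2.imwrite("pics/s7.png",cv2.resize(f,None,fx=4,fy=4,interpolation=cv2.INTER_CUBIC)[:,:,::-1])
E
```

```text
clock: 7.88
eef_pos: [359.5, -304.2, 192.6]
tcp_rot: [3.136, -0.504, -0.643]
contact_force: [-1.7, 1.1, -2.1]
opening: -0.0
grasp_force: 0.0
clock: 8.3
eef_pos: [386.6, -312.5, 99.7]
tcp_rot: [-3.12, -0.504, -0.655]
contact_force: [-0.4, -0.2, 0.7]
opening: 0.002
grasp_force: 0.0
corner cab -127.94537013716442 55.64890915348104 118.16205379862049
corner cab -147.21443574203676 55.75338696059874 107.54639578307832
[0.87586662 0.00518695 0.4825254 ] [-0.00474899 -0.99980115  0.01936769]
```

View pics/s7.png

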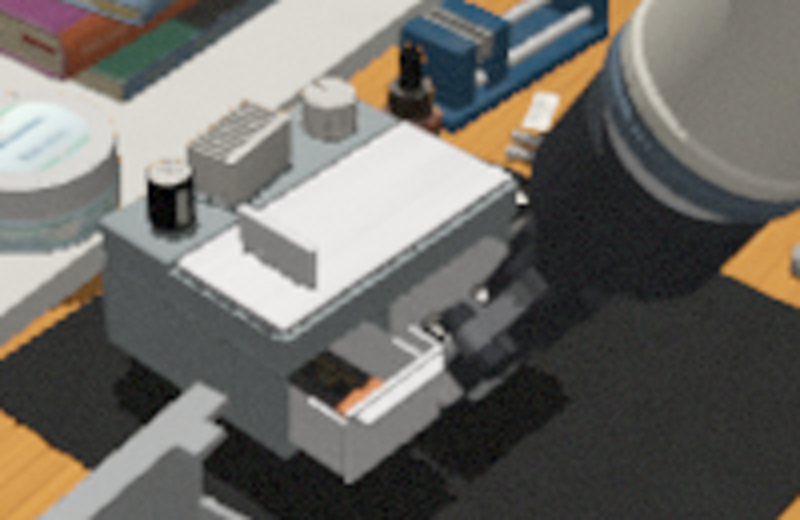

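The cover is visibly shut, with the rib at (240,210)–(317,285). The descent was speed-limited and the tip is still high, so I continue down in smaller rows.

```bash
cat >> h.py <<'E'
def tip():
    a=-.65;ex=np.array([np.cos(a),np.sin(a),0]);ey=np.array([-ex[1],ex[0],0]);O=np.array([456.5,-436,3])
    s=r.sense();Rt=R.from_euler('xyz',s['tcp_rot'])
    for q in ([11,0,-15],[-11,0,-15]):
        p=Rt.apply(q)+s['eef_pos']-O; print("corner cab",(p@ex).round(1),(p@ey).round(1),(p[2]+3).round(1))
    print(s['qpos'].round(2),s['contact_force'].round(1))
E
python3 steer.py '[[[0,0,0],[-0.0088,0.0025,0.023],0],[[0,0,0],[-0.0088,0.0025,0.023],0],[[0,0,0],[-0.0088,0.0025,0.023],0],[[0,0,0],[-0.0088,0.0025,0.023],0],[[0,0,0],[-0.0088,0.0025,0.023],0]]';python3 steer.py '[[[0,0,0],[0,0,0],0],[[0,0,0],[0,0,0],0]]'>/dev/null; python3 -c "
from h import *;tip()"
```

```text
clock: 8.77
eef_pos: [393.0, -313.6, 79.4]
tcp_rot: [-3.106, -0.511, -0.653]
contact_force: [0.3, -0.0, 0.1]
opening: 0.0
grasp_force: 0.0
corner cab -123.1 58.6 97.5
corner cab -142.3 58.6 86.8
[-0.73  0.25  2.38  1.48  0.07  0.03] [-0.4 -0.  -0.4]
```

At this tilt joint 5 is almost at 0, the wrist singularity. I'll ease the tilt to about 0.23, where the body still clears the rib.

Converted, -0.07 rad / 3.1416 = -0.0223.

```bash
python3 steer.py '[[[0,-0.0223,0],[0,0,0],0],[[0,-0.0223,0],[0,0,0],0],[[0,-0.0223,0],[0,0,0],0],[[0,-0.0223,0],[0,0,0],0],[[0,0,0],[0,0,0],0]]';python3 steer.py '[[[0,0,0],[0,0,0],0],[[0,0,0],[0,0,0],0]]'; python3 -c "
from h import *;tip()"
```

```text
clock: 9.35
eef_pos: [407.0, -305.8, 82.6]
tcp_rot: [-3.068, -0.456, -0.646]
contact_force: [0.9, -1.0, 0.2]
opening: 0.003
grasp_force: 0.0
clock: 9.52
eef_pos: [406.2, -304.5, 81.7]
tcp_rot: [-3.065, -0.456, -0.648]
contact_force: [-0.3, 0.8, 0.1]
opening: -0.001
grasp_force: 0.0
corner cab -116.3 73.1 99.9
corner cab -136.0 73.1 90.3
[-0.72  0.25  2.33  0.76  0.16  0.75] [-0.3  0.8  0.1]
```

```bash
cat >> h.py <<'E'
def plan(corner,pitch):
    a=-.65;ex=np.array([np.cos(a),np.sin(a),0]);ey=np.array([-ex[1],ex[0],0]);O=np.array([456.5,-436,0])
    s=r.sense();R0=R.from_euler('xyz',s['tcp_rot']);R1=R.from_euler('xyz',[np.pi,-pitch,a])
    T=O+corner[0]*ex+corner[1]*ey+[0,0,corner[2]]-R1.apply([11,0,-15]); d=T-s['eef_pos']
    print("rotvec",(R0.inv()*R1).as_rotvec().round(3),"d now",R0.inv().apply(d).round(1),"d after rot",R1.inv().apply(d).round(1))
E
python3 steer.py '[[[0,-0.0255,0],[0,0,0],0],[[0,-0.0255,0],[0,0,0],0],[[0,-0.0255,0],[0,0,0],0],[[0,0,0],[0,0,0],0]]';python3 -c "
from h import *;tip();plan([-116,46,100],.23);plan([-116,46,59],.23)"
```

```text
clock: 9.85
eef_pos: [412.6, -303.1, 83.0]
tcp_rot: [-3.057, -0.28, -0.629]
contact_force: [1.2, -1.3, 0.2]
opening: 0.003
grasp_force: 0.0
corner cab -108.9 78.1 100.4
corner cab -130.0 77.7 94.3
[-0.71  0.27  2.19  0.26  0.42  1.25] [ 1.2 -1.3  0.2]
rotvec [-0.089 -0.049  0.022] d now [-8.3 32.8 -5.1] d after rot [-7.7 33.3 -1.7]
rotvec [-0.089 -0.049  0.022] d now [-19.6  36.1  34.2] d after rot [-17.1  33.3  38.2]
```

Converted, 17 mm / 600 = 0.0283, 16 mm / 600 = 0.0267, -0.045 rad / 3.1416 = -0.0143.

```bash
python3 steer.py '[[[-0.0143,-0.008,0.0035],[0,0,0],0],[[-0.0143,-0.008,0.0035],[0,0,0],0],[[0,0,0],[-0.0067,0.0267,0],0],[[0,0,0],[-0.0067,0.0283,0],0],[[0,0,0],[0,0,0],0]]';python3 -c "
from h import *;tip();plan([-116,46,59],.23)"
```

```text
clock: 10.27
eef_pos: [383.1, -321.8, 79.0]
tcp_rot: [-3.138, -0.229, -0.65]
contact_force: [-0.0, 0.4, 0.1]
opening: -0.002
grasp_force: 0.0
corner cab -120.2 46.5 96.1
corner cab -141.6 46.5 91.1
[-0.71  0.28  2.18  0.04  0.46  1.47] [-0.   0.4  0.1]
rotvec [-0.003  0.001  0.   ] d now [-4.3  0.6 37.1] d after rot [-4.4  0.5 37.1]
```

Units first: shifts go in shares of 600 mm and turns go in shares of pi rad. So 13 mm / 600 = 0.0217, 12 mm / 600 = 0.02.

```bash
python3 steer.py '[[[0,0,0],[-0.0033,0,0.02],0],[[0,0,0],[-0.0033,0,0.0217],0],[[0,0,0],[0,0,0.0217],0],[[0,0,0],[0,0,0],0],[[0,0,0],[0,0,0],0]]';python3 - <<'E'
from h import *
tip();plan([-94,46,58],.23);plan([-68,46,58],.23)
f=r.grab_frame("side")[165:295,200:400];g=r.grab_frame("wrist")
out=np.zeros((390,800,3),np.uint8);out[:,:400][:260]=cv2.resize(f,(400,260),interpolation=cv2.INTER_CUBIC);out[:300,400:]=cv2.resize(g,(400,300));cv2.imwrite("pics/m8.png",out[:,:,::-1])
E
```

```text
clock: 10.68
eef_pos: [387.6, -324.4, 41.2]
tcp_rot: [-3.139, -0.227, -0.651]
contact_force: [-0.7, -0.3, 0.9]
opening: 0.0
grasp_force: 0.0
corner cab -115.0 47.1 58.3
corner cab -136.4 47.1 53.3
[-0.71  0.36  2.19  0.04  0.36  1.47] [-0.7 -0.3  0.9]
rotvec [-0.002  0.003 -0.001] d now [20.4  1.1  5. ] d after rot [20.4  1.2  5.1]
rotvec [-0.002  0.003 -0.001] d now [45.8  1.1 10.9] d after rot [45.7  1.2 11. ]
```

View pics/m8.png

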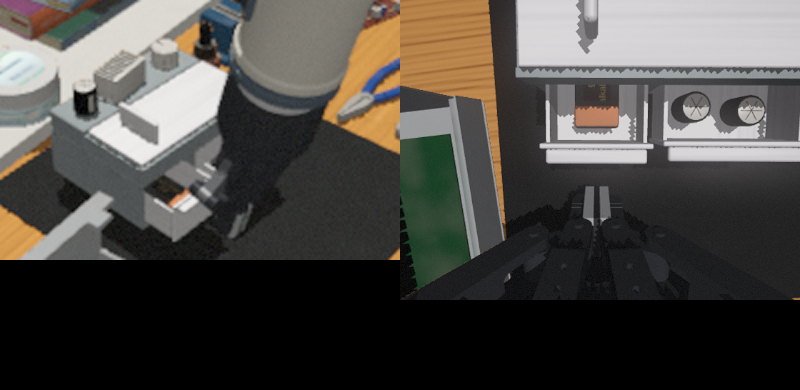

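The fingers are in line with the narrow drawer and clear of the wide one. That was my last picture to view (one over the limit of 10), so from here I go by force and numbers.

Converted, 5 mm / 600 = 0.0083, 4 mm / 600 = 0.0067.

```bash
python3 steer.py '[[[0,0,0],[0.0083,0,0.002],0],[[0,0,0],[0.0083,0,0.002],0],[[0,0,0],[0.0067,0,0.0015],0],[[0,0,0],[0.0067,0,0.0015],0],[[0,0,0],[0.0067,0,0.0015],0]]'|sed -n 1,4p; python3 steer.py '[[[0,0,0],[0.0067,0,0.0015],0],[[0,0,0],[0.0067,0,0.0015],0],[[0,0,0],[0.005,0,0.0012],0],[[0,0,0],[0.005,0,0.0012],0]]'|sed -n 1,4p;python3 -c "
from h import *;tip()"
```

```text
clock: 11.2
eef_pos: [406.3, -339.3, 41.9]
tcp_rot: [-3.141, -0.227, -0.65]
contact_force: [-1.0, 0.5, 1.0]
clock: 11.53
eef_pos: [417.6, -347.9, 41.8]
tcp_rot: [-3.141, -0.228, -0.65]
contact_force: [-2.0, 1.1, 0.5]
corner cab -76.9 46.6 58.9
corner cab -98.3 46.6 53.9
[-0.71  0.4   2.11  0.03  0.4   1.49] [-2.   1.1  0.5]
```

Converted, 2 mm / 600 = 0.0033, 0.5 mm / 600 = 0.0008.

```bash
python3 steer.py '[[[0,0,0],[0.0033,0,0.0008],0],[[0,0,0],[0.0033,0,0.0008],0],[[0,0,0],[0,0,0],0]]'|sed -n 1,4p; python3 steer.py '[[[0,0,0],[0.0025,0,0.0005],0],[[0,0,0],[0,0,0],0]]'|sed -n 1,4p;python3 steer.py '[[[0,0,0],[0.0025,0,0.0005],0],[[0,0,0],[0,0,0],0]]'|sed -n 1,4p;python3 -c "
from h import *;tip()"
```

```text
clock: 11.78
eef_pos: [421.1, -350.6, 41.8]
tcp_rot: [-3.141, -0.228, -0.65]
contact_force: [-0.6, 0.4, -0.4]
clock: 11.95
eef_pos: [422.1, -351.3, 41.9]
tcp_rot: [-3.141, -0.228, -0.65]
contact_force: [-0.3, -0.5, 0.2]
clock: 12.12
eef_pos: [423.3, -352.2, 41.9]
tcp_rot: [-3.141, -0.228, -0.65]
contact_force: [-1.9, 0.5, -0.8]
corner cab -69.8 46.5 59.0
corner cab -91.3 46.5 54.0
[-0.71  0.41  2.1   0.03  0.41  1.49] [-1.9  0.5 -0.8]
```

Converted, 1.2 mm / 600 = 0.002, 1 mm / 600 = 0.0017.

```bash
for i in 1; do python3 steer.py '[[[0,0,0],[0.002,0,0.0005],0],[[0,0,0],[0.0017,0,0.0003],0],[[0,0,0],[0,0,0],0]]'|sed -n 2,4p; done; python3 steer.py '[[[0,0,0],[0.0017,0,0.0003],0],[[0,0,0],[0,0,0],0]]'|sed -n 2,4p;python3 steer.py '[[[0,0,0],[0.0017,0,0.0003],0],[[0,0,0],[0,0,0],0]]'|sed -n 2,4p
```

```text
eef_pos: [425.1, -353.6, 41.9]
tcp_rot: [-3.141, -0.228, -0.65]
contact_force: [-1.8, -0.2, -1.3]
eef_pos: [425.9, -354.2, 41.9]
tcp_rot: [-3.141, -0.228, -0.65]
contact_force: [-1.7, 0.0, -1.1]
eef_pos: [426.7, -354.8, 41.9]
tcp_rot: [-3.141, -0.228, -0.65]
contact_force: [-1.2, 0.1, -0.2]
```

Converted, 1 mm / 600 = 0.0017, 0.2 mm / 600 = 0.0003.

```bash
for i in 1; do python3 steer.py '[[[0,0,0],[0.0017,0,0.0003],0],[[0,0,0],[0,0,0],0]]'|sed -n 2,4p; done; python3 steer.py '[[[0,0,0],[0.0017,0,0.0003],0],[[0,0,0],[0,0,0],0]]'|sed -n 2,4p;python3 steer.py '[[[0,0,0],[0.0017,0,0.0003],0],[[0,0,0],[0,0,0],0]]'|sed -n 2,4p; python3 -c "
from h import *;tip()"
```

```text
eef_pos: [427.4, -355.4, 41.9]
tcp_rot: [-3.141, -0.228, -0.65]
contact_force: [-0.6, 0.7, -0.9]
eef_pos: [427.5, -355.5, 41.7]
tcp_rot: [-3.141, -0.226, -0.65]
contact_force: [-3.7, 3.2, 2.5]
eef_pos: [427.7, -355.5, 41.5]
tcp_rot: [-3.141, -0.224, -0.65]
contact_force: [-5.7, 3.5, 2.4]
corner cab -64.3 46.6 58.6
corner cab -85.7 46.6 53.7
[-0.7   0.41  2.08  0.03  0.42  1.49] [-5.7  3.5  2.4]
```

Converted, 1 mm / 600 = 0.0017, 0.2 mm / 600 = 0.0003.

```bash
python3 steer.py '[[[0,0,0],[0.0017,0,0.0003],0],[[0,0,0],[0,0,0],0]]'|sed -n 2,4p; python3 steer.py '[[[0,0,0],[-0.0133,0,-0.0033],0],[[0,0,0],[-0.02,0,-0.005],0],[[0,0,0],[-0.025,0,-0.005],0],[[0,0,0],[-0.025,0,-0.005],0],[[0,0,0],[0,0,-0.0333],0]]'; python3 steer.py '[[[0,0,0],[0,0,-0.0583],0],[[0,0,0],[0,0,-0.0583],0],[[0,0,0],[0,0,-0.0583],0],[[0,0,0],[0,0,0],0],[[0,0,0],[0,0,0],0]]';  python3 - <<'E'
from h import *
a=-.65;ex=np.array([np.cos(a),np.sin(a),0]);ey=np.array([-ex[1],ex[0],0]);O=np.array([456.5,-436,0])
c=cam("wrist");g=r.grab_frame("wrist");cv2.imwrite("pics/w9.png",g[:,:,::-1])
m=((g.min(2)>150)&(np.ptp(g.astype(int),axis=2)<25)).astype(np.uint8)
n,l,st,ce=cv2.connectedComponentsWithStats(m)
for i in range(1,n):
    if st[i,4]>120:
        x,y,w,h=st[i,:4]
        print(st[i],*[(z,[( round(float((ray(c,uv,z)-O)@ex),1),round(float((ray(c,uv,z)-O)@ey),1)) for uv in((x,y+h),(x+w,y+h),(x,y))]) for z in(70,99)])
# expected pixel positions
L=lambda x,y,z:O+x*ex+y*ey+[0,0,z]
print("exp nlip home",proj(c,[L(-68,70,70),L(-68,16,70)]).round(),"wlip@26",proj(c,[L(-94,5,70),L(-94,-70,70)]).round(),"coverF",proj(c,[L(-56.5,75,99),L(-56.5,-75,99)]).round())
E
```

```text
eef_pos: [427.8, -355.6, 41.2]
tcp_rot: [-3.141, -0.223, -0.65]
contact_force: [-8.4, 5.5, 3.3]
clock: 13.78
eef_pos: [382.3, -320.8, 58.5]
tcp_rot: [-3.14, -0.222, -0.65]
contact_force: [-0.1, 0.7, -1.1]
opening: 0.002
grasp_force: 0.0
clock: 14.2
eef_pos: [367.9, -310.4, 166.0]
tcp_rot: [-3.141, -0.234, -0.65]
contact_force: [-1.2, -0.4, 0.0]
opening: 0.0
grasp_force: 0.0
[  222     0   290   101 24377] (70, [(-50.0, 82.3), (-50.0, -120.9), (18.0, 81.5)]) (99, [(-56.2, 78.1), (-56.2, -102.3), (4.2, 77.4)])
[472  44  21  21 188] (70, [(-25.4, -91.8), (-25.4, -106.4), (-11.3, -91.2)]) (99, [(-34.4, -76.5), (-34.4, -89.5), (-21.8, -76.0)])
[222 101 236   7 845] (70, [(-54.8, 82.3), (-54.8, -83.2), (-50.0, 82.3)]) (99, [(-60.5, 78.1), (-60.5, -68.9), (-56.2, 78.1)])
[   0  106  183  213 7743] (70, [(-206.9, 247.0), (-206.8, 112.6), (-53.4, 238.1)]) (99, [(-195.6, 224.4), (-195.5, 105.0), (-59.2, 216.5)])
[237 120  76   6 284] (70, [(-67.2, 71.9), (-67.2, 18.4), (-63.1, 71.9)]) (99, [(-71.5, 68.9), (-71.5, 21.3), (-67.8, 68.8)])
[ 324  125  114   45 2455] (70, [(-98.1, 10.3), (-98.1, -70.7), (-66.5, 10.6)]) (99, [(-98.9, 14.2), (-98.9, -57.8), (-70.9, 14.5)])
[342 129  19  11 146] (70, [(-77.0, -2.2), (-77.0, -15.6), (-69.3, -2.1)]) (99, [(-80.2, 3.1), (-80.2, -8.8), (-73.4, 3.2)])
[384 130  20  13 202] (70, [(-79.1, -31.9), (-79.1, -46.0), (-70.0, -31.7)]) (99, [(-82.0, -23.3), (-82.0, -35.9), (-74.0, -23.1)])
[133 314  29  13 281] (70, [(-212.9, 149.5), (-212.9, 128.2), (-203.1, 149.2)]) (99, [(-200.9, 137.8), (-200.9, 118.9), (-192.2, 137.5)])
exp nlip home [[240. 127.]
 [316. 127.]] wlip@26 [[332. 164.]
 [437. 164.]] coverF [[227. 102.]
 [468. 102.]]
```

```bash
python3 -c "
from h import *
print(r.sense()['contact_force'],r.sense()['clock']); print(r.sign_off())"
```

```text
[ 0.26384371 -0.24388356  0.59063604] 14.25
the job is handed in; nothing more can be done
None
```

I pushed the narrow drawer and the tray cover against their stops, left the wide drawer open and handed the job in at 14.3 s; no verdict came back, and I viewed 11 pictures, one over the limit of 10.

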